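# Open a parts bin and show the long bolt to the profile camera

## Robot

A 7-joint arm with a two-finger parallel gripper is mounted at the origin on the work surface. World frame = base frame: x ahead of the robot, y to its left, z up, the work surface at z = 0. Lengths are in mm, angles in rad, forces in N, time in s.
With the tool pointing down it reaches from about 400 to 900 mm from the base axis. Payload 5.5 kg.
Tool frame: the origin (TCP) lies at the very end of the fingers, on their centre line; the grasp point (between the pads) lies 19 mm behind it; z points along the fingers, y is the direction in which the jaws open and shut (so a half turn about z gives the same grasp; the last joint's range is limited). The gripper opens to 85 mm and grips with 20 to 120 N. Pads are 22 mm wide; open, the fingers measure 114 mm over their backs; the gripper's body (76 mm by 85 mm) begins 54 mm behind the grasp point. The pads swing forward as they close: fully open they stand 13 mm farther back than shut.
Start: joints at [-0.896, 0.501, -0.427, 1.55, 0.221, 1.138, -0.21], TCP at [260.132, 595.677, 231.31] pointing down, gripper open.
Joint ranges: [-2.88, 2.88], [-0.31, 2.03], [-1.54, 1.56], [0.2, 2.42], [-1.41, 4.55], [0.19, 2.02], [-2.57, 2.57]. Speed limits (rad/s): [2.57, 2.57, 3.14, 3.14, 3.14, 3.14, 3.14].

## Interface

Orientations are given as a unit quaternion [w, x, y, z].
In Python, from workcell import manip gives the robot as it stands. The module is installed in compiled form; this text tells all that it offers.
- The arm moves only by the shell command python3 -m inch 'ROWS'. ROWS is JSON, a list of rows, each a list of 3 entries, a list of its own where there are three numbers: the shift along the tool's x, y, z in m, then the turn, a rotation vector about the tool's x, y, z in degrees, then the opening, from 0 (shut) to 1 (fully open). A call has 1 to 10 rows; each row shifts and turns the commanded pose from where the row before left it, along the tool's axes as they then stand; what a row does not reach is not made up. A row lasts 1/8 s, in which the tool goes at most 62.5 mm and 10.7 degrees, less where a joint would pass 70% of its speed; a pose out of reach is approached as far as the arm can. A call is refused whole if a number of a shift passes 0.0625 or a number of a turn 10.7, either way. A call with a gripper value outside its range is refused whole. The fingers move at their own pace and stop on an object; the grip force is fixed at half the most. Time passes only in rows, so rows that do not move let the fingers close. It gives the time, the measured TCP pose, the force and the opening at its end, in the units of the state.
- manip.read_state(): the state, without advancing time (a new reading comes with each control period).
- manip.camera(name): name is "side" or "top"; returns the picture (420x560x3 uint8, red, green, blue); there is no depth.
- manip.calibration(name): a dict with "mtx" (3x3 intrinsics, pixels), "dist_coeffs" ([k1, k2, p1, p2, k3] as OpenCV has them; the pictures are not rectified), "R" (3x3) and "t" (3): a world point X has camera coordinates R X + t. Camera axes: x right, y down, z forward; pixel columns grow to the right and rows downward; lengths in mm; the calibration is good to about 2 mm. A picture is of the moment at which its call begins. calibration takes no time and is no camera call.
- manip.close_job(): hands the job in, once; it reports no verdict.
Trained networks look in the newest picture that a camera, given by its name, has taken for a name from the list of things; names that differ only in an ending like _2 or _b are one class to them, and where a whole thing is asked for, a point or a joint stands for the part that bears it (a point fixed in the world has none). Each returns a list of dicts, best first, with "score" (0 to 1); they miss things now and then, are a little off and sometimes report something else, mostly with a low value. They report only what shows in the picture. A call takes as long as a camera call. They do not tell look-alikes from the thing itself.
- manip.masks_of(camera, target): "mask" (420x560 bool, what is visible of it).
- manip.tip_of(camera, target): "point" ([x, y, z] in mm, in world coordinates, good to about 4 mm: a listed point, or the origin of a listed thing).
The state is a dict: "time": time; "joints": joint angles; "joint_vel": joint speeds; "joint_efforts": joint torques, N m; "ee_pos": TCP position; "eef_rot": TCP orientation; "wrist_force": force on the tool from outside, world axes, zero at the start; "wrist_torque": the same for the moment, N m; "width": opening from 0.0 (shut) to 1.0 (fully open).
Only numpy, scipy, OpenCV 4.12 (cv2) and the standard library are available. Lean on these libraries where they do the work, as an engineer would, in place of code of your own. Each camera call takes 0.05 s, during which the arm holds its last target.

## Task

Tip the loose lid of the parts bin up by its fin, swinging it about its far edge, then lift it off and lay it flat in the middle of the rubber mat. Take the longer of the two bolts out of the bin and show it to the profile camera: hold it in the air midway between the lens and the light panel, centred on the lens axis at lens height, level and square across that axis (either end leading), and finish while still holding it there, keeping still. Leave the short bolt and the nut in the bin, touch no part of the camera station and leave everything else on the counter where it is.

Things in the scene. Friction and masses are not known exactly. Their poses are not given: they have to be found in the camera images.
- bin: Lidded parts bin, milky white plastic, fixed: 190 mm (x) by 148 (y) by 55 high, walls and floor 4 thick. Origin under its centre, on the counter; z up; its -x end, with a blank paper label, faces the robot. Two bolts lie in it side by side, about 50 mm apart, roughly along its x, heads to -x (which is on which side varies); a nut lies near the +x end.
- bin_far_rim (a point): Middle of the upper edge of the bin's far (+x) end wall, on its outer face, 55 mm above the counter. The tipped lid pivots here. Axes as the bin's.
- lid_mid (a point): The bin's loose lid, a clear plate 198 by 156 mm (x, y), 3 thick, 100 g, resting on the rim, not latched: centre of the plate's underside; axes as the bin's when seated. Ribs under it (a frame 174 by 134 mm, 6 deep) drop into the bin with 3 to 4 mm of play; laid down it stands on the ribs, this point 6 mm above that surface.
- lid_fin (a point): Centre of the lid's upright milky fin, the grip at the lid's near (-x) end on its middle line: 44 mm along the lid's x, 8 mm thick along its y, 28 mm high, standing on the plate. This point is 73 mm to -x of lid_mid and 17 mm above it. Axes as the lid's.
- lid_far (a point): Middle of the lid's far edge: on the plate's underside, 95 mm to +x of lid_mid, over bin_far_rim when the lid is seated. Axes as the lid's.
- mat: Black ribbed rubber counter mat, 230 mm (its x) by 180 mm (its y), 3 mm thick, fixed. Origin at the centre of its underside, on the counter; z up.
- long_mid (a point): The longer bolt: plated steel M16 hex bolt, 100 mm overall, about 0.18 kg. Its balance point, on its axis, 44 mm from the top of the head, 56 from the thread end. x along the shank away from the head. Shank 16 mm across; hex head 24 mm across flats, 10 thick. It lies on the bin's floor, this point 14.5 mm above the counter, x dipping 2.5 degrees. Seen through the clear lid.
- short_mid (a point): The shorter bolt: the same sort, 60 mm overall. This point is its balance point on its axis, 25 mm from the top of the head. Stays in the bin.
- nut_mid (a point): Loose M16 hex nut, 24 mm across flats, 13 mm high, lying flat near the far end of the bin; its centre. Stays in the bin.
- station: Profile camera station, fixed. Origin on the counter under the middle of the gap between lens and light panel, where a black cross is marked on its aluminium base plate (160 mm along x, y from -330 to +170 mm, 12 thick); z up. At the -y end a square slotted column, 40 mm wide, 316 high, centred at y = -300 mm, carries the camera.
- lens (a point): Centre of the camera lens's face, 200 mm above the counter, 150 mm to -y of focus; the lens, 48 mm in diameter, looks along the station's +y. Camera and clamp behind it reach 235 mm high and 35 mm to either side (a knob 65 mm to +x). Axes as the station's.
- panel (a point): Centre of the white light panel's face, 200 mm above the counter, 150 mm to +y of focus: 150 mm square in a dark frame, 18 mm thick, from 125 to 275 mm above the counter on two legs. Axes as the station's.
- focus (a point): Point in the air midway between the lens and the light panel, on the lens axis, 200 mm above the counter, straight above the cross on the base plate. Axes as the station's: y along the lens axis, x level and square across it.
- spray_can: Bystander: metal can 58 mm in diameter, 170 mm high, standing beyond the mat. Origin at the centre of its foot.
- tape_roll: Bystander: roll of black tape lying flat, 96 mm across, 25 mm high, beyond the mat. Origin at the centre of its underside.
- wrench: Bystander: steel wrench lying flat beyond the camera station. Origin under its middle, x along it.
- carton: Bystander: cardboard carton 80 by 60 by 50 mm, beyond the bin. Origin at the centre of its underside.
- socket: Bystander: steel socket 26 mm in diameter, 40 mm high, standing near the robot. Origin at the centre of its underside.
There are look-alikes about, which are no part of the job. Leave any blue or turquoise look-alike of the bin alone.

How it is judged:
By the outcome, as a careful person would: the job done as asked, in the order asked, and still so for the second after the job is handed in, while the arm keeps its last pose, push and grip.
It also fails if it takes over 70 s, if anything falls off the work surface, if the arm or the gripper's body presses on something with over 40 N, if the wrist force passes 120 N, or if a joint passes its speed limit or range.

## Working session

There is one attempt and no reset: what is moved stays moved. The work goes in short steps, Python scripts to look and compute and a shell command to move; the robot and the scene stay as the last step left them, time stands still between calls to the robot, and variables do not carry over. Pictures are saved under pics/ and viewed, and the job is handed in when it is done.

```bash
mkdir -p pics; ls; python3 - <<'E'
from workcell import manip
import cv2, numpy as np
s=manip.read_state(); print(s)
for n in ("side","top"):
    im=manip.camera(n); cv2.imwrite(f"pics/{n}0.png",im[:,:,::-1])
    c=manip.calibration(n); print(n,c)
    np.save(f"pics/{n}0.npy",im)
E
```

```text
pics
{'time': 0.0, 'joints': array([-0.89582   ,  0.50184698, -0.42679089,  1.55144326,  0.22080657,
        1.13829465, -0.21029   ]), 'joint_vel': array([ 0.00020822,  0.00169223,  0.00034447, -0.00132879,  0.00082106,
       -0.0010011 ,  0.00065177]), 'joint_efforts': array([-1.08586093e-03, -5.69517088e+01, -5.81741229e+00, -2.80941600e+01,
        1.04686050e-02,  1.17438077e-02,  2.16505828e-05]), 'ee_pos': array([259.92174837, 595.01843863, 230.2626688 ]), 'eef_rot': array([-2.27849755e-04,  2.04404245e-01,  9.78886086e-01, -9.39931281e-04]), 'wrist_force': array([0.11033508, 0.59966108, 0.68283756]), 'wrist_torque': array([-0.01484665,  0.02027761,  0.02518673]), 'width': 1.000938598522054}
side {'mtx': array([[387.83009769,   0.        , 279.6147204 ],
       [  0.        , 387.83009769, 205.96898575],
       [  0.        ,   0.        ,   1.        ]]), 'dist_coeffs': array([0.02307212, 0.        , 0.        , 0.        , 0.        ]), 'R': array([[ 0.86534279, -0.50115369, -0.0051797 ],
       [-0.30171921, -0.51267101, -0.80382458],
       [ 0.40018418,  0.69714662, -0.59484385]]), 't': array([-425.82820339,  244.03529327,  905.72504817])}
top {'mtx': array([[519.51166851,   0.        , 280.69324247],
       [  0.        , 519.51166851, 210.06811272],
       [  0.        ,   0.        ,   1.        ]]), 'dist_coeffs': array([-0.09921438,  0.        ,  0.        ,  0.        ,  0.        ]), 'R': array([[-2.84006618e-02, -9.99575396e-01, -6.51380382e-03],
       [-9.81025617e-01,  2.91226978e-02, -1.91678394e-01],
       [ 1.91786706e-01,  9.46415175e-04, -9.81436174e-01]]), 't': array([   7.2877511 ,  511.27000627, 1601.9781032 ])}
```

View pics/top0.png

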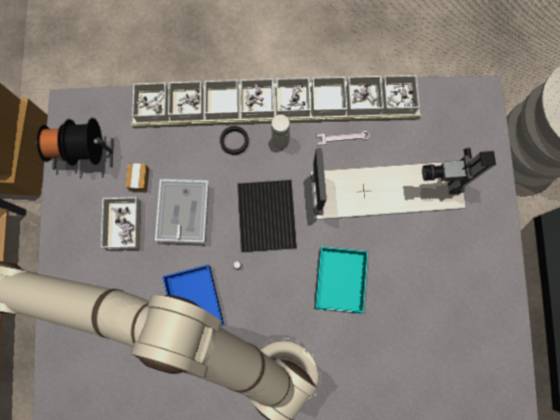

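View pics/side0.png

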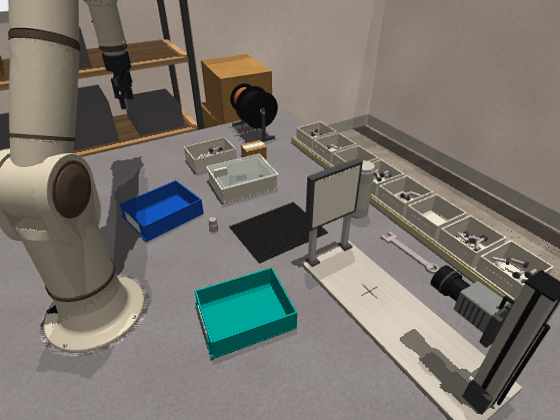

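```bash
python3 - <<'E'
from workcell import manip
for cam in ("top","side"):
    for n in "bin bin_far_rim lid_mid lid_fin lid_far mat long_mid short_mid nut_mid station lens panel focus spray_can tape_roll wrench carton socket".split():
        r=manip.tip_of(cam,n)
        print(cam,n,[(d['point'].round(0).tolist() if hasattr(d['point'],'round') else d['point'],round(float(d['score']),2)) for d in r[:4]])
print(manip.read_state()['time'])
E
```

```text
top bin [([291.4, -191.8, -2.2], 0.66), ([241.8, 274.9, -1.9], 0.59)]
top bin_far_rim [([383.6, -202.9, 54.6], 0.75)]
top lid_mid [([524.7, 308.2, 59.1], 0.79), ([452.8, 311.9, 72.4], 0.6)]
top lid_fin [([451.1, 313.4, 72.1], 0.76)]
top lid_far [([617.8, 303.8, 56.8], 0.97), ([762.3, -10.6, -0.8], 0.26)]
top mat [([509.1, 42.5, 2.4], 0.59)]
top long_mid [([524.4, 305.9, 59.8], 0.17)]
top short_mid [([644.0, 461.7, 0.1], 0.63), ([578.7, -284.4, 196.9], 0.49)]
top nut_mid []
top station [([576.6, -280.6, 0.6], 0.79)]
top lens [([582.6, -433.1, 198.4], 0.94)]
top panel [([566.5, -131.9, 201.6], 0.9), ([522.4, 312.3, 59.5], 0.28), ([585.8, -433.2, 198.9], 0.18)]
top focus [([578.1, -282.5, 193.8], 0.91), ([760.9, -13.9, -1.6], 0.56)]
top spray_can [([763.5, -11.7, -5.4], 0.95)]
top tape_roll [([766.7, 144.6, -1.2], 0.64)]
top wrench [([764.4, -224.1, 1.5], 0.61)]
top carton [([643.8, 460.7, 2.7], 0.74)]
top socket [([345.2, 134.2, 0.9], 0.51)]
side bin [([523.0, 304.7, 1.9], 0.9), ([238.1, 278.2, -6.2], 0.74), ([292.5, -190.0, -4.6], 0.68)]
side bin_far_rim [([386.9, -202.5, 55.4], 0.84), ([333.4, 294.9, 59.4], 0.81)]
side lid_mid [([524.2, 308.4, 55.6], 0.86)]
side lid_fin [([450.3, 312.7, 69.5], 0.67)]
side lid_far [([621.2, 303.7, 54.0], 0.87), ([347.8, 136.0, -2.4], 0.15)]
side mat [([504.3, 42.6, 2.2], 0.76)]
side long_mid []
side short_mid [([644.4, 460.4, -5.6], 0.56)]
side nut_mid []
side station [([578.7, -288.0, -2.6], 0.66)]
side lens [([580.5, -432.9, 196.1], 0.78)]
side panel [([569.2, -129.5, 199.6], 0.57)]
side focus [([351.3, 138.0, 0.0], 0.2)]
side spray_can [([760.4, -18.1, -1.4], 0.81)]
side tape_roll [([452.9, 314.3, 69.4], 0.6)]
side wrench [([766.4, -227.9, 3.3], 0.69)]
side carton [([523.3, 305.7, 55.2], 0.66)]
side socket [([349.2, 137.9, -0.0], 0.7), ([453.0, 314.9, 68.7], 0.4)]
1.9
```

```bash
cat > h.py <<'E'
from workcell import manip
import cv2, numpy as np
from scipy.spatial.transform import Rotation as Ro
def cal(n):
    c=manip.calibration(n); return [np.array(c[k],float) for k in("mtx","dist_coeffs","R","t")]
def proj(n,X):
    K,d,R,t=cal(n); p,_=cv2.projectPoints(np.array(X,float).reshape(-1,3),cv2.Rodrigues(R)[0],t,K,d); return p[:,0]
def back(n,uv,z):
    K,d,R,t=cal(n); q=cv2.undistortPoints(np.array(uv,float).reshape(-1,1,2),K,d)[:,0]
    o=[]
    for a in q:
        r=R.T@np.array([a[0],a[1],1]); c=-R.T@t; o.append(c+r*(z-c[2])/r[2])
    return np.array(o)
def snap(n,tag):
    im=manip.camera(n); cv2.imwrite(f"pics/{tag}.png",im[:,:,::-1]); np.save(f"pics/{tag}.npy",im); return im
def crop(im,x0,y0,x1,y1,s,tag):
    cv2.imwrite(f"pics/{tag}.png",cv2.resize(im[y0:y1,x0:x1,::-1],None,fx=s,fy=s,interpolation=cv2.INTER_CUBIC))
def q2R(q): return Ro.from_quat([q[1],q[2],q[3],q[0]])
def st():
    s=manip.read_state(); r=q2R(s['eef_rot'])
    return s,np.array(s['ee_pos']),r
def togo(P,Rt):
    "shift in tool axes (mm) and rotvec deg in tool axes to target TCP P, Rotation Rt"
    s,p,r=st()
    print('t',round(s['time'],2),'pos',p.round(1),'w',round(s['width'],3),'F',np.round(s['wrist_force'],1))
    print('shift_tool mm',r.inv().apply(np.array(P)-p).round(1),'turn deg',np.degrees((r.inv()*Rt).as_rotvec()).round(2))
E
python3 - <<'E'
from h import *
im=np.load("pics/top0.npy"); crop(im,145,165,225,255,7,"c1")
crop(im,300,140,480,225,4,"c2")
crop(np.load("pics/side0.npy"),195,145,290,210,8,"c3")
E
```

```text
(no output)
```

View pics/c1.png

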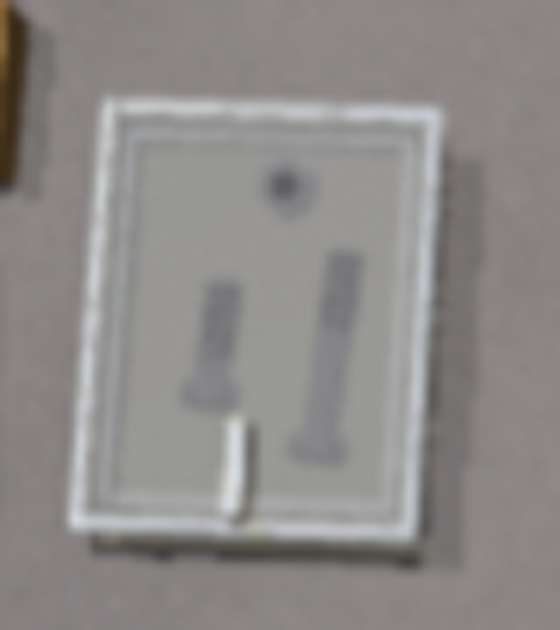

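View pics/c2.png

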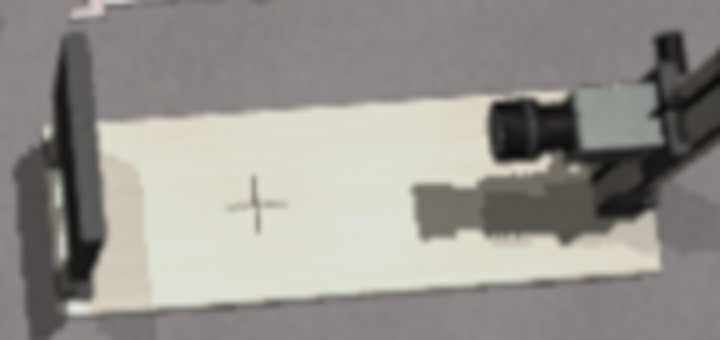

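View pics/c3.png

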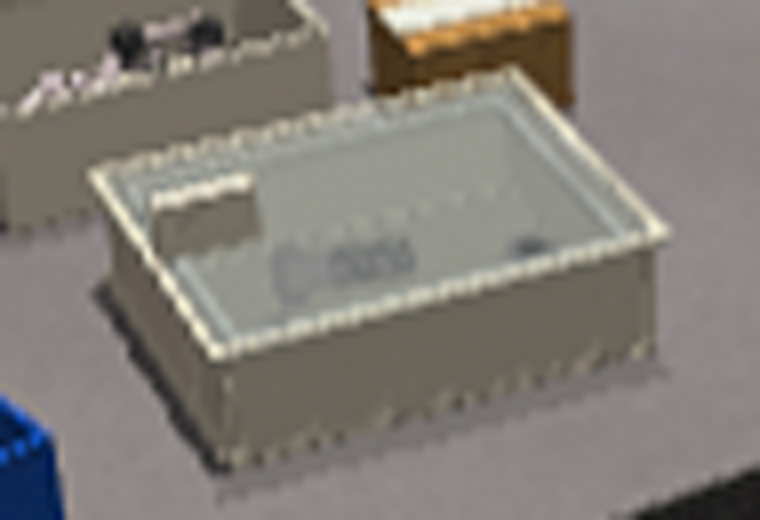

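```bash
python3 - <<'E'
from h import *
c=np.array([[105,98],[442,108],[415,538],[70,528]])/7+[145,165]
P=back("top",c,58); print("lid corners",P.round(1)[:,:2].tolist(),"centre",P.mean(0).round(1))
d=(P[0]+P[1]-P[2]-P[3])/2; print('len',np.linalg.norm(d[:2]),'yaw x',np.degrees(np.arctan2(d[1],d[0])))
d=(P[0]+P[3]-P[1]-P[2])/2; print('len',np.linalg.norm(d[:2]),'yaw y',np.degrees(np.arctan2(-d[0],d[1])))
# fin top z=58+28=86
f=np.array([[237,418],[231,520]])/7+[145,165]
print("fin",back("top",f,86).round(1))
b=np.array([[345,250],[318,462],[228,282],[208,408]])/7+[145,165]
print("bolts",back("top",b,15).round(1))
print("nut",back("top",np.array([[288,190]])/7+[145,165],12).round(1))
x=np.array([[256,204],[226,207],[286,204],[254,175],[259,233],[100,123],[500,100],[660,268],[100,314]])/4+[300,140]
print("cross",back("top",x,12).round(1))
m=[[238,182],[293,179],[297,248],[240,252]]
print("mat",back("top",m,3).round(1), back("top",m,3).mean(0))
s=np.array([[88,172],[518,68],[668,232],[218,355]])/8+[195,145]
Q=back("side",s,58);print("side lid",Q.round(1),Q.mean(0)); d=(Q[1]+Q[2]-Q[0]-Q[3]);print(np.degrees(np.arctan2(d[1],d[0])))
sc=back("side",[[369,291]],12);print("side cross",sc)
E
```

```text
lid corners [[623.1, 378.4], [613.4, 222.3], [415.2, 234.8], [423.9, 391.1]] centre [518.9 306.7  58. ]
len 199.08913277594377 yaw x -3.619019758724924
len 156.4491159085715 yaw y -3.3937923082455494
fin [[467.2 309.9  86. ]
 [421.6 312.3  86. ]]
bolts [[557.6 274.1  15. ]
 [457.7 286.3  15. ]
 [543.9 329.   15. ]
 [484.5 337.8  15. ]]
nut [[587.9 301.7  12. ]]
cross [[ 574.2 -282.6   12. ]
 [ 572.4 -257.7   12. ]
 [ 573.5 -307.3   12. ]
 [ 598.7 -282.4   12. ]
 [ 549.8 -283.6   12. ]
 [ 646.5 -157.6   12. ]
 [ 657.2 -492.4   12. ]
 [ 510.9 -614.    12. ]
 [ 486.5 -150.3   12. ]]
mat [[619.2 131.1   3. ]
 [623.9 -51.2   3. ]
 [394.2 -56.5   3. ]
 [386.5 127.6   3. ]] [505.9312387   37.72051784   3.        ]
side lid [[431.1 392.6  58. ]
 [630.5 380.3  58. ]
 [619.1 225.9  58. ]
 [423.4 236.4  58. ]] [526.02952273 308.80694011  58.        ]
-3.302268481032968
side cross [[ 577.49805958 -281.07558792   12.        ]]
```

Candidates for the lidded bin (top view pixels): white lidded bin with fin at (183,211), fin (179,233). Look-alikes are the open off-white bin (121,223), the blue bin (192,293), the turquoise bin (341,280) and the row of bins (275,100). The description fits only the lidded one. The crop shows the clear lid with its upright fin, the longer bolt on the right at (192,216), the short one at (175,214) and the nut at (186,192).

```bash
cat >> h.py <<'E'
BC=np.array([522.5,307.5,0.]); BY=-3.4
def B(p): # bin frame -> world
    return BC+Ro.from_euler('z',BY,degrees=True).apply(p)
DOWN=Ro.from_matrix(np.array([[-1,0,0],[0,1,0],[0,0,-1.]]))
def down(yaw): return Ro.from_euler('z',yaw,degrees=True)*DOWN
E
python3 - <<'E'
from h import *
print(B([-73,0,72]))
P=B([-73,0,0]); P[2]=230
togo(P,down(BY))
E
```

```text
[449.62849256 311.82936527  72.        ]
t 1.9 pos [260.1 595.7 231.3] w 0.998 F [ 0.  -0.3 -0.8]
shift_tool mm [-287.3 -184.3    1.3] turn deg [ 1.000e-02 -0.000e+00 -2.019e+01]
```

```bash
python3 -m inch '[[[-0.041,-0.0263,0],[0,0,0],1],[[-0.041,-0.0263,0],[0,0,0],1],[[-0.041,-0.0263,0],[0,0,0],1],[[-0.041,-0.0263,0],[0,0,0],1],[[-0.041,-0.0263,0],[0,0,0],1],[[-0.041,-0.0263,0],[0,0,0],1],[[-0.041,-0.0263,0],[0,0,0],1],[[0,0,0],[0,0,-10.1],1],[[0,0,0],[0,0,-10.1],1],[[0,0,0],[0,0,0],1]]'
python3 - <<'E'
from h import *
P=B([-73,0,0]); P[2]=230
togo(P,down(BY)); s=st()[0]; print(s['joints'].round(3))
E
```

```text
time: 3.15
ee_pos: [449.6, 312.0, 231.4]
eef_rot: [-0.0, 0.031, 1.0, 0.0]
wrist_force: [0.3, -0.4, 0.2]
width: 0.998
t 3.15 pos [449.6 312.  231.4] w 0.998 F [ 0.3 -0.4  0.2]
shift_tool mm [-0.1 -0.2  1.4] turn deg [ 0.02 -0.   -0.1 ]
[-0.324  0.311 -0.401  1.812  0.138  1.045  0.732]
```

```bash
python3 -m inch '[[[-0.0025,0,-0.0233],[0,8,0],1],[[-0.0025,0,-0.0233],[0,8,0],1],[[-0.0025,0,-0.0233],[0,8,0],1],[[-0.0025,0,-0.0233],[0,8,0],1],[[-0.0025,0,-0.0233],[0,8,0],1],[[0,0,0],[0,0,0],1]]'
python3 - <<'E'
from h import *
s,p,r=st(); print(s['joints'].round(3)); print('tilt',np.degrees((down(BY).inv()*r).as_rotvec()).round(2), p)
im=snap("top","top1")
im=snap("side","side1")
E
```

```text
time: 3.9
ee_pos: [495.1, 308.2, 333.6]
eef_rot: [-0.344, 0.032, 0.938, 0.009]
wrist_force: [-0.7, 0.3, 0.0]
width: 1.003
[-0.211  0.739 -0.393  1.114 -0.148  1.907  0.909]
tilt [ 0.16 40.28  0.47] [495.07222574 308.16005286 333.59587599]
```

View pics/side1.png

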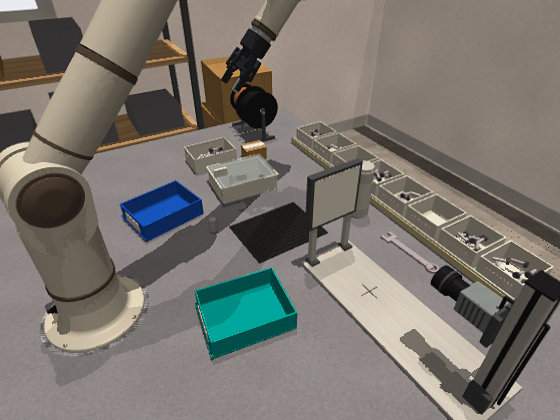

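The picture shows the gripper tilted 40° above the bin, which is untouched, so this tilt is reachable. Now I'll tilt back and descend.

```bash
python3 -m inch '[[[-0.0007,0,0.0234],[0,-8,0],1],[[-0.0007,0,0.0234],[0,-8,0],1],[[-0.0007,0,0.0234],[0,-8,0],1],[[-0.0007,0,0.0234],[0,-8,0],1],[[-0.0007,0,0.0234],[0,-8,0],1],[[0,0,0.05],[0,0,0],1],[[0,0,0.05],[0,0,0],1],[[0,0,0.02],[0,0,0],1],[[0,0,0],[0,0,0],1]]'
python3 - <<'E'
from h import *
P=B([-73,0,62])
togo(P,down(BY)); s=st()[0]; print(s['joints'].round(3))
im=snap("top","top2");crop(im,145,165,225,255,6,"c2a")
im=snap("side","side2");crop(im,180,80,300,210,5,"c2b")
E
```

```text
time: 5.12
ee_pos: [447.1, 312.0, 111.6]
eef_rot: [-0.0, 0.029, 1.0, -0.0]
wrist_force: [-0.1, 0.5, 0.8]
width: 0.997
t 5.12 pos [447.1 312.  111.6] w 0.997 F [-0.1  0.5  0.8]
shift_tool mm [-2.5 -0.  49.6] turn deg [-0.04 -0.03  0.08]
[-0.376  0.46  -0.351  1.915  0.214  0.804  0.67 ]
```

View pics/c2b.png

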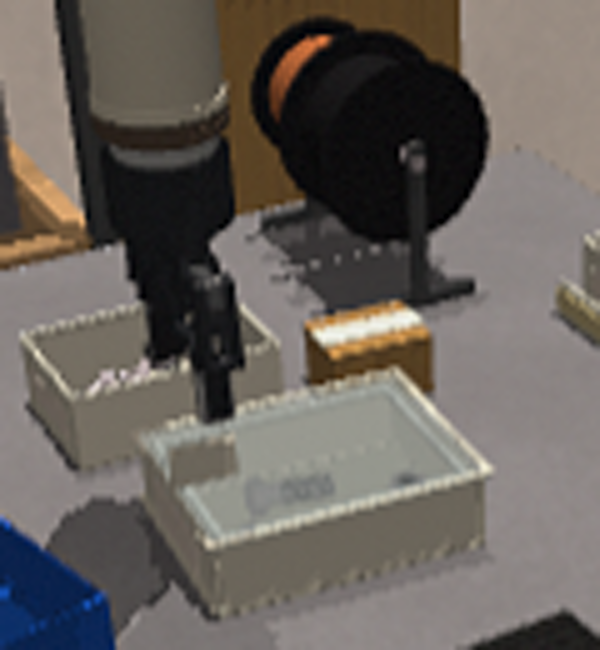

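View pics/top2.png

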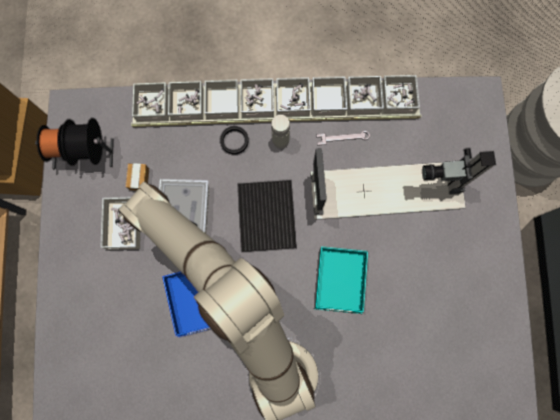

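```bash
python3 -m inch '[[[-0.0025,0,0.025],[0,0,0],1],[[0,0,0.0245],[0,0,0],0.6],[[0,0,0],[0,0,0],0.3],[[0,0,0],[0,0,0],0],[[0,0,0],[0,0,0],0],[[0,0,0],[0,0,0],0],[[0,0,0],[0,0,0],0]]'
python3 - <<'E'
from h import *
P=B([-73,0,62])
togo(P,down(BY)); s=st()[0]; print(s['joints'].round(3))
im=snap("side","side3");crop(im,180,80,300,210,5,"c3b")
E
```

```text
time: 6.1
ee_pos: [452.7, 312.7, 63.7]
eef_rot: [0.001, 0.03, 1.0, 0.001]
wrist_force: [-1.1, -1.3, 6.6]
width: 0.078
t 6.1 pos [452.7 312.7  63.7] w 0.078 F [-1.1 -1.3  6.6]
shift_tool mm [ 3.  -1.1  1.7] turn deg [0.09 0.13 0.  ]
[-0.395  0.539 -0.325  1.928  0.254  0.711  0.642]
```

View pics/c3b.png

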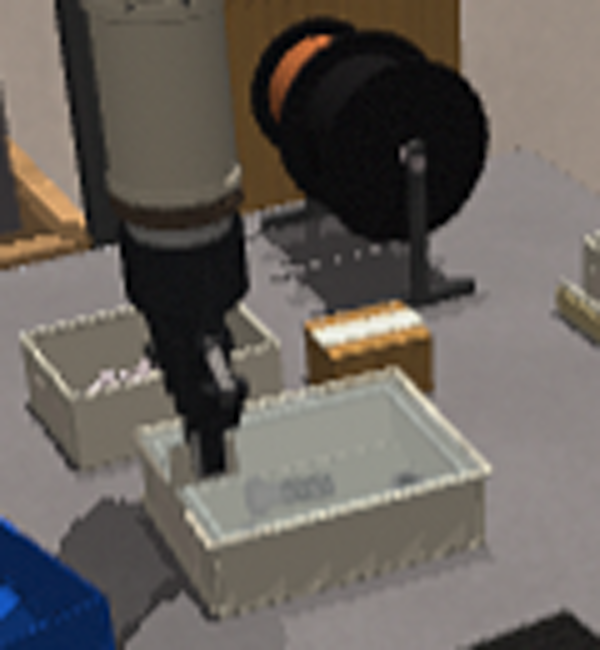

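```bash
python3 -m inch '[[[-0.0009,0,-0.0115],[0,4,0],0],[[-0.0009,0,-0.0115],[0,4,0],0],[[-0.0009,0,-0.0115],[0,4,0],0],[[-0.0009,0,-0.0115],[0,4,0],0],[[-0.0009,0,-0.0115],[0,4,0],0],[[0,0,0],[0,0,0],0]]'
python3 - <<'E'
from h import *
P=B([-73,0,62])
togo(P,down(BY)); s=st()[0]; print(s['joints'].round(3))
im=snap("side","side4");crop(im,180,80,300,210,5,"c4b")
im=snap("top","top4");crop(im,145,150,245,255,6,"c4a")
for n in("lid_far","lid_mid","lid_fin"):print(n,[manip.tip_of(c,n)[:2] for c in ("side","top")])
print(B([95,0,55]))
E
```

```text
time: 6.9
ee_pos: [466.5, 310.7, 118.3]
eef_rot: [-0.172, 0.031, 0.985, 0.006]
wrist_force: [0.9, -0.6, -0.8]
width: 0.081
t 6.9 pos [466.5 310.7 118.3] w 0.081 F [ 0.9 -0.6 -0.8]
shift_tool mm [-3.1  0.  58.7] turn deg [  0.07 -19.84  -0.15]
[-0.222  0.669 -0.419  1.618  0.05   1.178  0.888]
lid_far [[{'point': [617.9, 301.4, 55.3], 'score': 0.84}], []]
lid_mid [[{'point': [528.7, 305.4, 86.3], 'score': 0.97}, {'point': [576.2, -289.8, -1.3], 'score': 0.69}], [{'point': [528.6, 310.9, 91.4], 'score': 0.74}, {'point': [584.6, -434.3, 196.7], 'score': 0.38}]]
lid_fin [[{'point': [469.6, 311.4, 124.3], 'score': 0.68}, {'point': [570.5, -129.8, 198.3], 'score': 0.28}], [{'point': [469.4, 309.4, 123.2], 'score': 0.78}]]
[617.33278365 301.86589451  55.        ]
```

View pics/c4b.png

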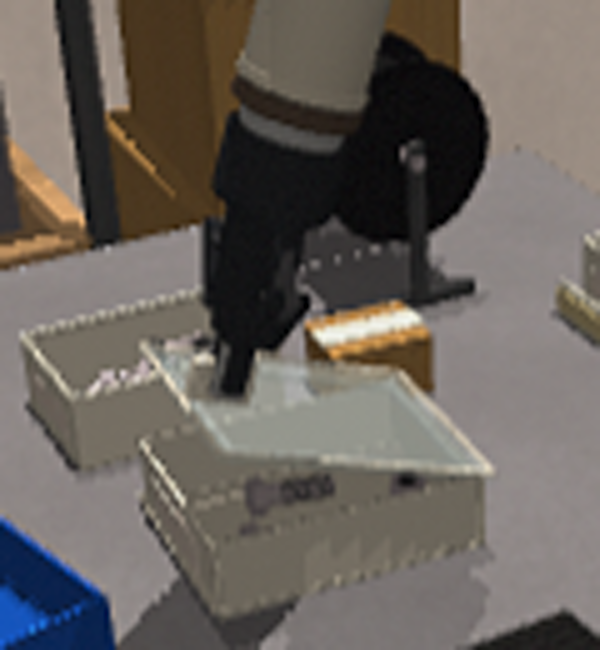

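View pics/c4a.png

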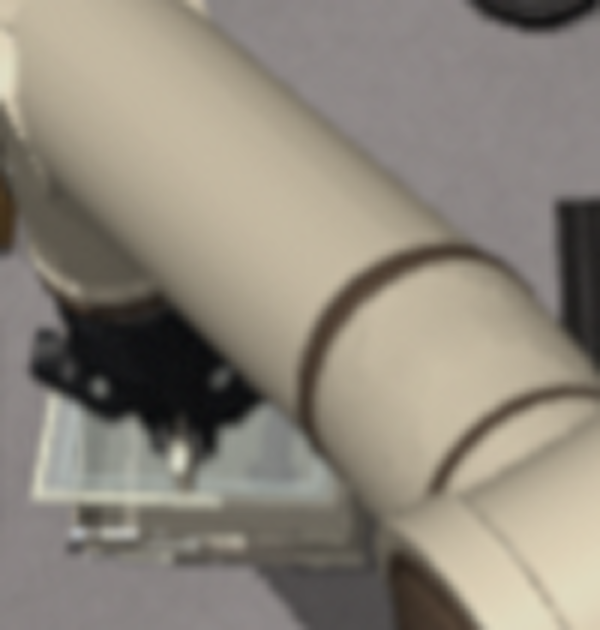

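The lid is tilted 20° and its far edge still sits on the rim (crop px 440,470). Continuing to 40°.

```bash
python3 -m inch '[[[-0.0009,0,-0.0115],[0,4,0],0],[[-0.0009,0,-0.0115],[0,4,0],0],[[-0.0009,0,-0.0115],[0,4,0],0],[[-0.0009,0,-0.0115],[0,4,0],0],[[-0.0009,0,-0.0115],[0,4,0],0],[[0,0,0],[0,0,0],0]]'
python3 - <<'E'
from h import *
P=B([-73,0,62])
togo(P,down(BY)); s,p,r=st(); print(s['joints'].round(3))
im=snap("side","side5");crop(im,180,80,300,210,5,"c5b")
for n in("lid_far","lid_mid","lid_fin"):print(n,[manip.tip_of(c,n)[:2] for c in ("side",)])
print('pivot by tool',p+r.apply([-165,0,7]))
E
```

```text
time: 8.05
ee_pos: [495.3, 309.4, 165.7]
eef_rot: [-0.342, 0.028, 0.939, 0.01]
wrist_force: [3.8, 0.5, -0.1]
width: 0.082
t 8.05 pos [495.3 309.4 165.7] w 0.082 F [ 3.8  0.5 -0.1]
shift_tool mm [-31.7  -0.4 108.8] turn deg [ 3.000e-02 -4.004e+01 -4.000e-02]
[-0.181  0.888 -0.43   1.249 -0.056  1.644  0.96 ]
lid_far [[{'point': [618.6, 304.4, 54.6], 'score': 0.75}, {'point': [642.1, 462.6, -4.6], 'score': 0.72}]]
lid_mid [[{'point': [545.3, 306.1, 111.1], 'score': 0.64}]]
lid_fin [[{'point': [498.3, 311.6, 170.6], 'score': 0.74}, {'point': [503.5, 40.2, 2.9], 'score': 0.68}]]
pivot by tool [616.90464091 302.15439302  54.15379611]
```

View pics/c5b.png

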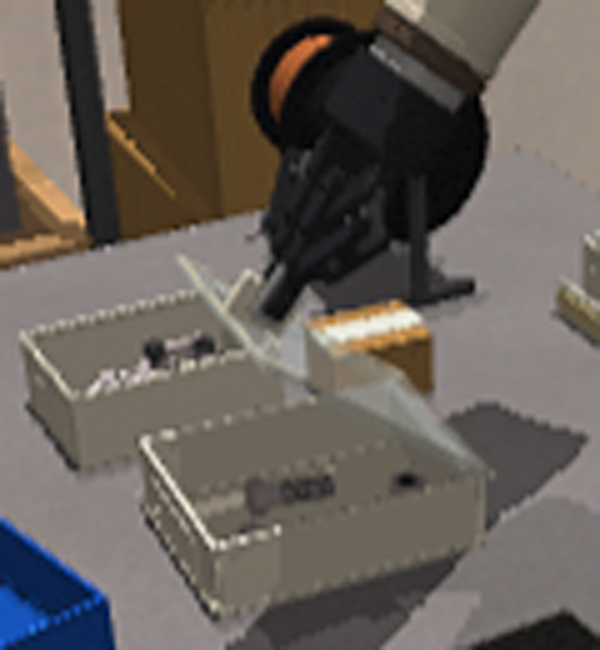

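```bash
python3 -m inch '[[[0.016,0,-0.0192],[0,0,0],0],[[0.016,0,-0.0192],[0,0,0],0],[[0.016,0,-0.0192],[0,0,0],0],[[0.016,0,-0.0192],[0,0,0],0],[[0,0,0],[0,-8,0],0],[[0,0,0],[0,-8,0],0],[[0,0,0],[0,-8,0],0],[[0,0,0],[0,-8,0],0],[[0,0,0],[0,-8,0],0],[[0,0,0],[0,0,0],0]]'
python3 - <<'E'
from h import *
MC=np.array([506.5,40,0]);MY=1.2
togo(MC+Ro.from_euler('z',MY,degrees=True).apply([-70,0,200]),down(MY)); s,p,r=st(); print(s['joints'].round(3))
im=snap("side","side6");im=snap("top","top6")
for n in("lid_far","lid_mid","lid_fin","mat"):print(n,[manip.tip_of(c,n)[:2] for c in ("side","top")])
print('mid by tool',p+r.apply([-70,0,7]),'far',p+r.apply([-165,0,7]))
E
```

```text
time: 9.5
ee_pos: [491.6, 311.1, 269.3]
eef_rot: [0.001, 0.027, 1.0, 0.0]
wrist_force: [-0.6, 0.3, -1.8]
width: 0.076
t 9.5 pos [491.6 311.1 269.3] w 0.076 F [-0.6  0.3 -1.8]
shift_tool mm [  40.3 -275.2   69.1] turn deg [ 0.03  0.08 -4.31]
[-0.266  0.341 -0.434  1.686  0.155  1.147  0.775]
lid_far [[{'point': [658.2, 306.3, 264.0], 'score': 0.75}], [{'point': [659.9, 300.9, 259.5], 'score': 0.96}]]
lid_mid [[{'point': [563.0, 308.0, 257.1], 'score': 0.96}], [{'point': [563.8, 308.8, 263.6], 'score': 0.94}]]
lid_fin [[{'point': [492.2, 311.3, 275.2], 'score': 0.93}], []]
mat [[{'point': [506.4, 43.4, -1.0], 'score': 0.94}], [{'point': [509.8, 39.5, 1.8], 'score': 0.6}]]
mid by tool [561.49762969 307.28343109 262.39877218] far [656.35756347 302.12832941 262.53251858]
```

View pics/side6.png

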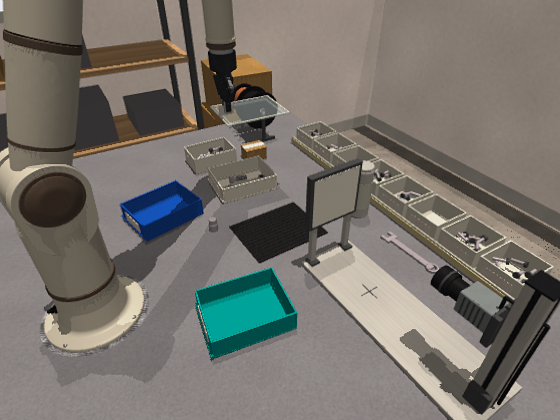

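View pics/top6.png

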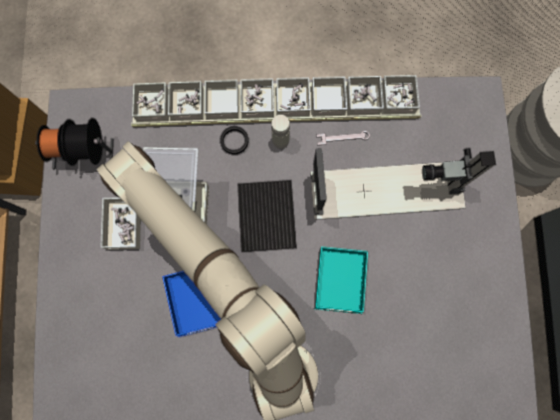

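```bash
python3 -m inch '[[[0.0068,-0.0457,0.005],[0,0,0],0],[[0.0068,-0.0457,0.005],[0,0,0],0],[[0.0068,-0.0457,0.005],[0,0,0],0],[[0.0068,-0.0457,0.005],[0,0,0],0],[[0.0068,-0.0457,0.005],[0,0,0],0],[[0.0068,-0.0457,0.005],[0,0,0],0],[[0,0,0.05],[0,0,-4.3],0],[[0,0,0.05],[0,0,0],0],[[0,0,0.05],[0,0,0],0],[[0,0,0],[0,0,0],0]]'
python3 - <<'E'
from h import *
MC=np.array([507,41,0]);MY=1.2
togo(MC+Ro.from_euler('z',MY,degrees=True).apply([-71,0,17]),down(MY)); s,p,r=st()
im=snap("side","side7");im=snap("top","top7")
for n in("lid_far","lid_mid","lid_fin","mat"):print(n,[manip.tip_of(c,n)[:2] for c in ("side","top")])
E
```

```text
time: 11.25
ee_pos: [434.7, 37.8, 83.5]
eef_rot: [-0.005, -0.008, 1.0, -0.0]
wrist_force: [-0.2, 0.2, -1.1]
width: 0.078
t 11.25 pos [434.7  37.8  83.5] w 0.078 F [-0.2  0.2 -1.1]
shift_tool mm [-1.9  1.7 66.4] turn deg [-0.   -0.52 -0.28]
lid_far [[{'point': [601.9, 42.6, 77.5], 'score': 0.64}], [{'point': [600.7, 41.3, 81.3], 'score': 0.87}]]
lid_mid [[{'point': [506.1, 39.7, 75.1], 'score': 0.64}], []]
lid_fin [[{'point': [433.9, 40.5, 92.9], 'score': 0.78}, {'point': [515.1, 339.0, 15.8], 'score': 0.58}], [{'point': [764.2, -10.2, -2.7], 'score': 0.67}, {'point': [525.0, 306.4, 0.6], 'score': 0.61}]]
mat [[{'point': [600.8, 42.1, 71.8], 'score': 0.62}, {'point': [502.9, 40.5, 1.3], 'score': 0.57}], [{'point': [600.3, 42.8, 77.0], 'score': 0.17}]]
```

View pics/side7.png

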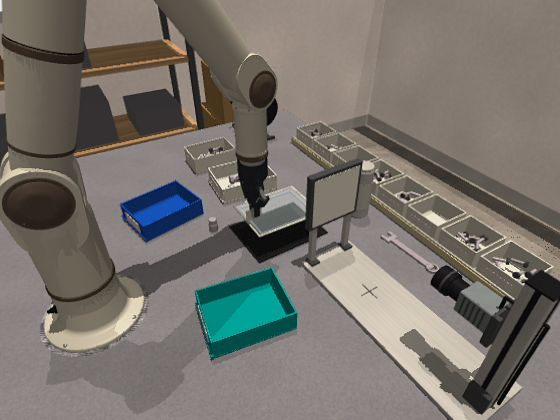

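View pics/top7.png

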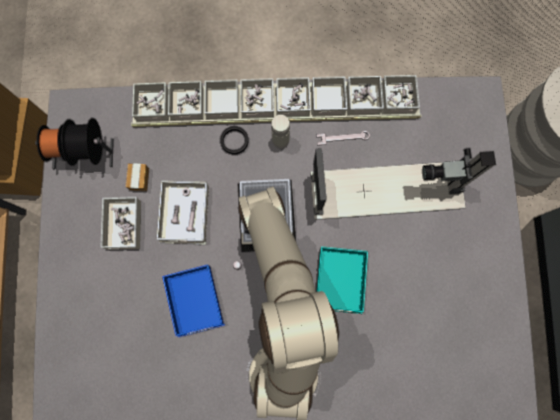

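```bash
python3 -m inch '[[[-0.001,0.001,0.03],[0,-0.5,0],0],[[0,0,0.02],[0,0,0],0],[[0,0,0.008],[0,0,0],0],[[0,0,0.004],[0,0,0],0],[[0,0,0],[0,0,0],0]]'
python3 - <<'E'
from h import *
MC=np.array([507,41,0]);MY=1.2
togo(MC+Ro.from_euler('z',MY,degrees=True).apply([-71,0,17]),down(MY))
im=snap("side","side8");crop(im,210,120,340,270,4,"c8")
im=snap("top","top8");crop(im,225,165,310,265,6,"c8t")
E
```

```text
time: 12.38
ee_pos: [439.9, 39.2, 24.8]
eef_rot: [0.005, -0.008, 1.0, 0.0]
wrist_force: [-0.0, -0.0, -1.3]
width: 0.081
t 12.38 pos [439.9  39.2  24.8] w 0.081 F [-0.  -0.  -1.3]
shift_tool mm [3.9 0.4 7.7] turn deg [ 0.    0.53 -0.29]
```

View pics/c8.png

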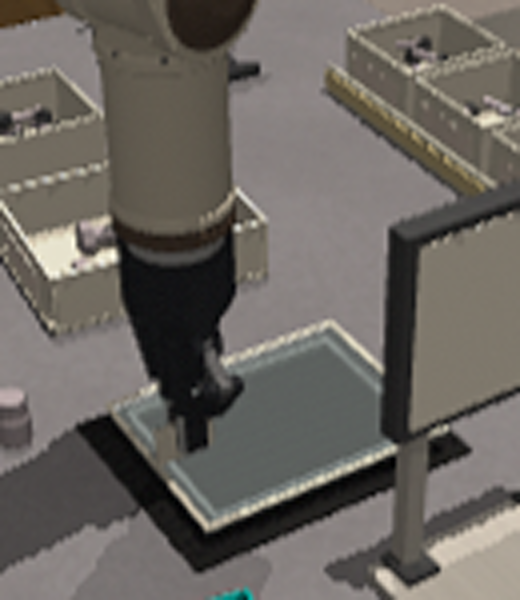

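```bash
python3 -m inch '[[[0.0035,0,0.003],[0,0.3,0],0],[[0,0,0.002],[0,0.2,0],0],[[0,0,0.001],[0,0,0],0],[[0,0,0],[0,0,0],0],[[0,0,0],[0,0,0],0]]'
python3 - <<'E'
from h import *
MC=np.array([507,41,0]);MY=1.2
togo(MC+Ro.from_euler('z',MY,degrees=True).apply([-71,0,17]),down(MY))
im=snap("side","side9");im=snap("top","top9")
for n in("lid_far","lid_mid","lid_fin"):print(n,[manip.tip_of(c,n)[:1] for c in ("side","top")])
E
```

```text
time: 13.1
ee_pos: [436.1, 39.1, 18.4]
eef_rot: [0.0, -0.008, 1.0, 0.0]
wrist_force: [-0.0, -0.4, -1.6]
width: 0.079
t 13.1 pos [436.1  39.1  18.4] w 0.079 F [-0.  -0.4 -1.6]
shift_tool mm [0.  0.5 1.4] turn deg [ 0.   0.  -0.3]
lid_far [[{'point': [603.8, 44.0, 11.6], 'score': 0.75}], [{'point': [601.9, 42.4, 10.4], 'score': 0.93}]]
lid_mid [[{'point': [507.1, 41.3, 8.4], 'score': 0.63}], []]
lid_fin [[{'point': [434.3, 39.9, 24.2], 'score': 0.63}], [{'point': [763.9, -14.3, -2.8], 'score': 0.73}]]
```

```bash
python3 -m inch '[[[0,0,0.001],[0,0,0],0],[[0,0,0.001],[0,0,0],0],[[0,0,0],[0,0,0],0],[[0,0,0],[0,0,0],0]]'
```

```text
time: 14.0
ee_pos: [436.2, 39.1, 17.6]
eef_rot: [0.0, -0.008, 1.0, -0.0]
wrist_force: [-4.7, -0.8, 17.1]
width: 0.079
```

```bash
python3 -m inch '[[[0,0,-0.0005],[0,0,0],0.3],[[0,0,0],[0,0,0],0.6],[[0,0,0],[0,0,0],1],[[0,0,-0.02],[0,0,0],1],[[0,0,-0.05],[0,0,0],1],[[0,0,-0.055],[0,0,0],1],[[0,0,-0.055],[0,0,0],1],[[0,-0.001,0],[0,0,0],0.6]]'
python3 - <<'E'
from h import *
s,p,r=st();print(s['time'],p.round(1))
im=snap("side","side10");im=snap("top","top10");crop(im,150,165,220,250,7,"c10")
for n in("lid_far","lid_mid","lid_fin","long_mid","short_mid","nut_mid","bin"):print(n,[manip.tip_of(c,n)[:2] for c in ("side","top")])
E
```

```text
time: 15.0
ee_pos: [439.3, 38.4, 201.1]
eef_rot: [0.005, -0.008, 1.0, 0.0]
wrist_force: [0.0, 0.5, -0.4]
width: 0.816
15.0 [439.3  38.4 201.1]
lid_far [[{'point': [609.1, 40.3, 8.8], 'score': 0.92}, {'point': [577.7, -291.0, -2.1], 'score': 0.57}], []]
lid_mid [[{'point': [505.0, 38.7, 8.8], 'score': 0.8}], []]
lid_fin [[{'point': [436.1, 41.1, 24.6], 'score': 0.65}, {'point': [617.2, 303.4, 51.9], 'score': 0.64}], []]
long_mid [[], [{'point': [506.1, 283.1, 16.6], 'score': 0.52}]]
short_mid [[{'point': [518.5, 339.5, 13.6], 'score': 0.53}], [{'point': [568.9, -134.3, 200.1], 'score': 0.65}, {'point': [514.4, 338.0, 16.3], 'score': 0.54}]]
nut_mid [[], [{'point': [594.0, 302.7, 13.7], 'score': 0.54}]]
bin [[{'point': [238.0, 277.2, -3.4], 'score': 0.81}, {'point': [293.8, -188.4, -1.3], 'score': 0.76}], [{'point': [287.3, -191.6, 2.0], 'score': 0.71}, {'point': [241.8, 275.0, -3.8], 'score': 0.68}]]
```

View pics/c10.png

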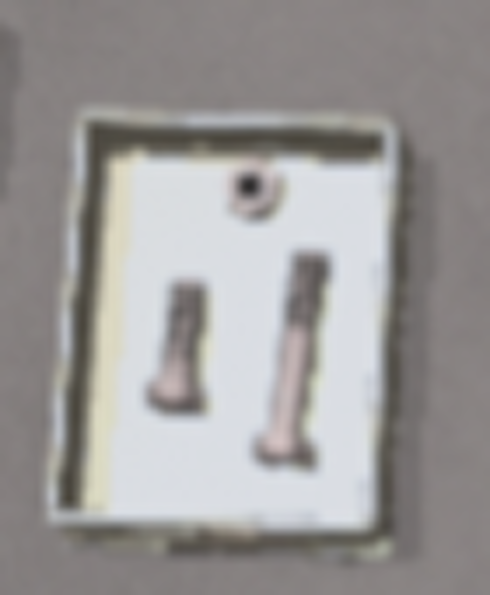

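View pics/side10.png

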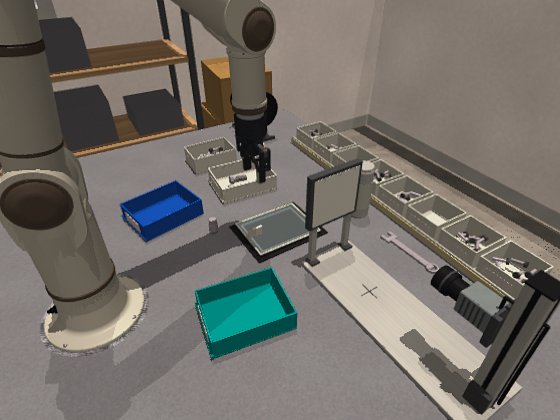

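```bash
python3 - <<'E'
from h import *
b=np.array([[312,252],[285,462]])/7+[150,165]
Z=back("top",b,18);print(Z.round(1)); d=Z[0]-Z[1];print(np.linalg.norm(d),np.degrees(np.arctan2(d[1],d[0])))
print('mid44',Z[1]+d*.44)
for n in("long_mid","short_mid"):
  for m in manip.masks_of("top",n)[:3]:
    ys,xs=np.nonzero(m['mask']); pts=np.c_[xs,ys]
    W=back("top",pts,16)[:,:2]; c=W.mean(0); u,s,v=np.linalg.svd(W-c,full_matrices=False); v=v[0]*np.sign(v[0][0]); pr=(W-c)@v
    print(n,m['score'],len(xs),pts.mean(0),c.round(1),np.degrees(np.arctan2(v[1],v[0])).round(1),pr.min().round(1),pr.max().round(1))
E
```

```text
[[555.9 272.6  18. ]
 [457.2 284.9  18. ]]
99.46448407275918 -7.060579263680933
mid44 [500.63175744 279.47964269  18.        ]
long_mid 0.67 142 [191.40140845 217.01408451] [503.5 283.2] -6.4 -46.1 50.2
long_mid 0.63 562 [137.30604982 177.01601423] [643.7 465. ] 3.6 -47.1 47.6
short_mid 0.65 106 [175.70754717 215.11320755] [511.3 334.6] -7.0 -27.0 33.7
short_mid 0.57 413 [279.30508475 219.00968523] [489.1  -2.5] -36.7 -158.7 127.7
```

```bash
python3 - <<'E'
from h import *
togo([505,281.5,120],down(-6.8))
print(Ro.from_euler('z',-BY,degrees=True).apply(np.array([505,281.5,0])-BC))
E
```

```text
t 15.9 pos [436.1  38.1 197. ] w 0.595 F [ 0.5 -0.2  0.4]
shift_tool mm [-72.8 242.3  77. ] turn deg [0.   0.   7.71]
[-15.92723128 -26.99209706   0.        ]
```

```bash
python3 -m inch '[[[-0.0121,0.0404,0],[0,0,0],0.42],[[-0.0121,0.0404,0],[0,0,0],0.42],[[-0.0121,0.0404,0],[0,0,0],0.42],[[-0.0121,0.0404,0],[0,0,0],0.42],[[-0.0121,0.0404,0],[0,0,0],0.42],[[-0.0121,0.0404,0.02],[0,0,0],0.42],[[0,0,0.04],[0,0,7.7],0.42],[[0,0,0.016],[0,0,0],0.42],[[0,0,0],[0,0,0],0.42]]'
python3 - <<'E'
from h import *
togo([505,281.5,7],down(-6.8))
im=snap("side","side11");crop(im,190,80,300,210,5,"c11")
E
```

```text
time: 17.02
ee_pos: [504.0, 280.4, 119.8]
eef_rot: [-0.001, 0.058, 0.998, -0.001]
wrist_force: [-0.1, -0.4, 0.2]
width: 0.421
t 17.02 pos [504.  280.4 119.8] w 0.421 F [-0.1 -0.4  0.2]
shift_tool mm [ -1.2   1.4 112.8] turn deg [-0.11 -0.13  0.11]
```

View pics/c11.png

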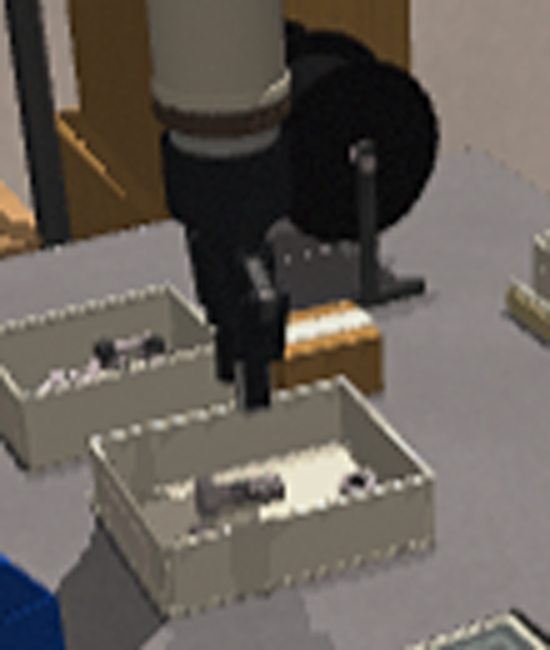

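```bash
python3 -m inch '[[[-0.001,0.001,0.04],[0,0,0],0.42],[[0,0,0.035],[0,0,0],0.42],[[0,0,0.02],[0,0,0],0.42],[[0,0,0.006],[0,0,0],0.42],[[0,0,0],[0,0,0],0.42]]'
python3 - <<'E'
from h import *
togo([505,281.5,7],down(-6.8))
im=snap("side","side12");crop(im,190,80,300,210,5,"c12")
im=snap("top","top12");crop(im,150,165,220,250,7,"c12t")
E
```

```text
time: 17.7
ee_pos: [506.6, 282.8, 20.8]
eef_rot: [0.001, 0.059, 0.998, 0.0]
wrist_force: [-0.0, -0.2, -0.0]
width: 0.422
t 17.7 pos [506.6 282.8  20.8] w 0.422 F [-0.  -0.2 -0. ]
shift_tool mm [ 1.4 -1.5 13.8] turn deg [0.05 0.06 0.02]
```

View pics/c12.png

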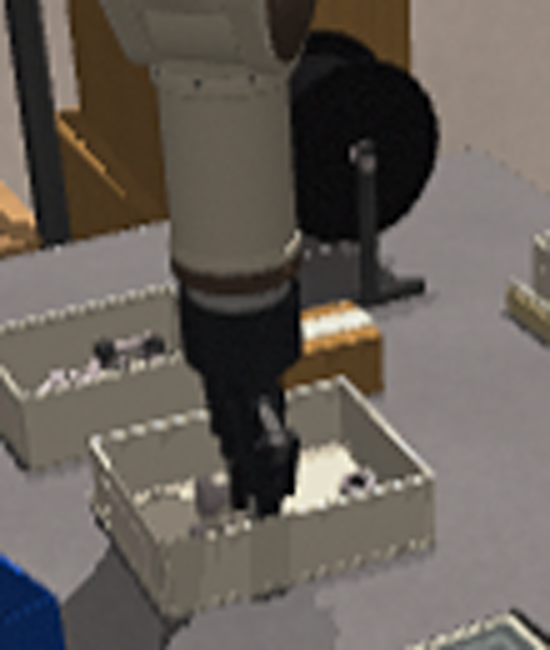

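View pics/c12t.png

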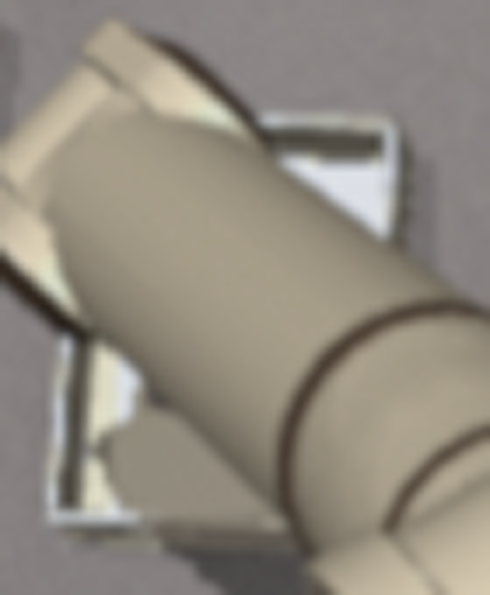

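```bash
python3 -m inch '[[[0.0013,-0.0013,0.008],[0,0,0],0.42],[[0,0,0.005],[0,0,0],0.42],[[0,0,0],[0,0,0],0.2],[[0,0,0],[0,0,0],0],[[0,0,0],[0,0,0],0],[[0,0,0],[0,0,0],0],[[0,0,0],[0,0,0],0]]'
```

```text
time: 18.68
ee_pos: [505.7, 281.7, 8.4]
eef_rot: [0.001, 0.059, 0.998, 0.0]
wrist_force: [-0.8, -1.6, 11.4]
width: 0.165
```

Gripped (opening 0.165, about the 16 mm shank). Lifting.

```bash
python3 -m inch '[[[0,0,-0.015],[0,0,0],0],[[0,0,-0.03],[0,0,0],0],[[0,0,-0.045],[0,0,0],0],[[0,0,-0.05],[0,0,0],0],[[0,0,-0.05],[0,0,0],0],[[0,0,-0.05],[0,0,0],0],[[0,0,0],[0,0,0],0]]'
python3 - <<'E'
from h import *
s,p,r=st();print(s['time'],p.round(1),s['width'],s['wrist_force'].round(1),s['joints'].round(2))
im=snap("side","side13");crop(im,180,60,310,210,4,"c13")
print([manip.tip_of("side","long_mid")[:2]])
E
```

```text
time: 19.55
ee_pos: [506.5, 283.0, 251.9]
eef_rot: [0.004, 0.059, 0.998, 0.002]
wrist_force: [0.8, -0.6, -1.7]
width: 0.162
19.55 [506.5 283.  251.9] 0.16243606847072417 [ 0.8 -0.6 -1.7] [-0.23  0.35 -0.42  1.72  0.16  1.1   0.76]
[[{'point': [511.0, 283.3, 257.9], 'score': 0.71}]]
```

View pics/c13.png

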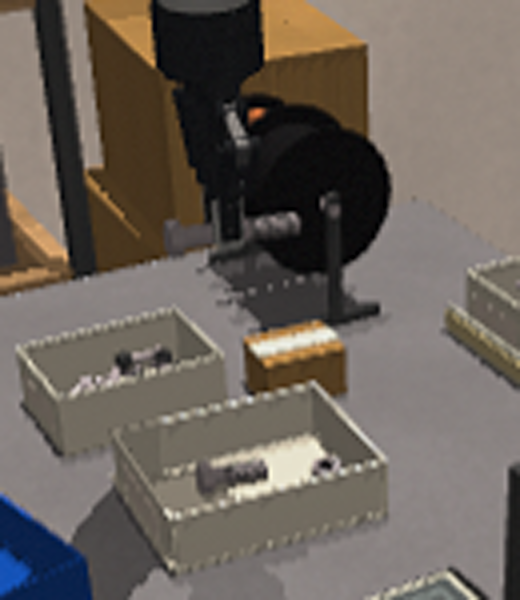

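```bash
python3 -m inch '[[[0,0,-0.04],[0,0,-4.6],0],[[0,0,-0.05],[0,0,-4.6],0],[[0,0,-0.02],[0,0,0],0],[[-0.0035,-0.043,0],[0,0,0],0],[[-0.0035,-0.043,0],[0,0,0],0],[[-0.0035,-0.043,0],[0,0,0],0],[[-0.0035,-0.043,0],[0,0,0],0],[[0,0,0],[0,0,0],0]]'
python3 - <<'E'
from h import *
togo([576,-282.5,360],down(2.4));s=st()[0];print(s['joints'].round(2))
E
```

```text
time: 20.65
ee_pos: [525.2, 104.5, 354.3]
eef_rot: [-0.002, -0.017, 1.0, -0.001]
wrist_force: [0.4, 0.2, -1.5]
width: 0.162
t 20.65 pos [525.2 104.5 354.3] w 0.162 F [ 0.4  0.2 -1.5]
shift_tool mm [ -37.4 -388.6   -4.8] turn deg [-0.16 -0.27 -0.43]
[ 0.06  0.19 -0.35  1.68  0.07  1.3   1.3 ]
```

```bash
python3 -m inch '[[[-0.0042,-0.043,-0.001],[0,0,0],0],[[-0.0042,-0.043,-0.001],[0,0,0],0],[[-0.0042,-0.043,-0.001],[0,0,0],0],[[-0.0042,-0.043,-0.001],[0,0,0],0],[[-0.0042,-0.043,0],[0,0,0],0],[[-0.0042,-0.043,0],[0,0,0],0],[[-0.0042,-0.043,0],[0,0,0],0],[[-0.0042,-0.043,0],[0,0,0],0],[[-0.0042,-0.043,0],[0,0,0],0],[[0,0,0],[0,0,0],0]]'
python3 - <<'E'
from h import *
togo([576,-282.5,209],down(2.4));s=st()[0];print(s['joints'].round(2))
im=snap("side","side14");im=snap("top","top14")
for n in ("focus","lens","panel","station","long_mid"):print(n,[manip.tip_of(c,n)[:2] for c in("side","top")])
E
```

```text
time: 21.9
ee_pos: [578.0, -279.1, 357.6]
eef_rot: [-0.003, -0.018, 1.0, -0.0]
wrist_force: [0.1, 0.5, -2.8]
width: 0.162
t 21.9 pos [ 578.  -279.1  357.6] w 0.162 F [ 0.1  0.5 -2.8]
shift_tool mm [  1.4  -3.3 148.6] turn deg [ 0.01 -0.3  -0.34]
[ 0.49  0.37 -0.12  1.41  0.05  1.36  1.98]
focus [[], []]
lens [[{'point': [583.1, -434.0, 197.2], 'score': 0.6}], [{'point': [582.4, -432.9, 196.0], 'score': 0.63}]]
panel [[{'point': [570.7, -126.9, 200.7], 'score': 0.85}], [{'point': [568.8, -130.0, 198.0], 'score': 0.95}]]
station [[{'point': [577.7, -287.8, -1.3], 'score': 0.93}], [{'point': [575.5, -281.3, -2.3], 'score': 0.64}, {'point': [590.7, 303.3, 11.7], 'score': 0.16}]]
long_mid [[{'point': [581.4, -275.2, 365.1], 'score': 0.59}], [{'point': [767.6, 141.5, -0.5], 'score': 0.47}]]
```

View pics/side14.png

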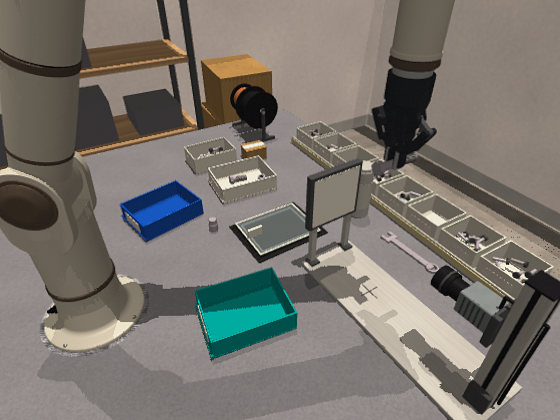

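View pics/top14.png

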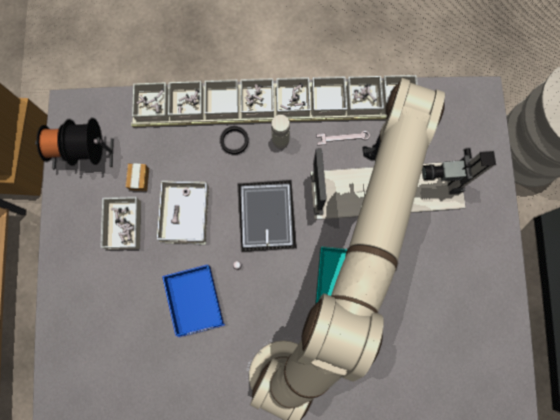

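```bash
python3 -m inch '[[[0.001,-0.0033,0.04],[0,-0.3,-0.3],0],[[0,0,0.04],[0,0,0],0],[[0,0,0.04],[0,0,0],0],[[0,0,0.027],[0,0,0],0],[[0,0,0],[0,0,0],0],[[0,0,0],[0,0,0],0]]'
python3 - <<'E'
from h import *
togo([576.5,-282.8,209],down(2.4))
im=snap("side","side15");crop(im,320,170,460,290,5,"c15")
im=snap("top","top15");crop(im,300,130,460,230,5,"c15t")
for n in ("focus","long_mid"):print(n,[manip.tip_of(c,n)[:2] for c in("side","top")])
E
```

```text
time: 23.25
ee_pos: [580.3, -278.7, 215.4]
eef_rot: [0.004, -0.024, 1.0, -0.0]
wrist_force: [0.4, -0.3, -0.7]
width: 0.158
t 23.25 pos [ 580.3 -278.7  215.4] w 0.158 F [ 0.4 -0.3 -0.7]
shift_tool mm [ 4.  -3.9  6.4] turn deg [-0.05  0.41  0.3 ]
focus [[], [{'point': [574.6, -284.5, 194.3], 'score': 0.79}]]
long_mid [[], [{'point': [763.0, -11.1, -3.0], 'score': 0.54}, {'point': [575.4, -282.2, 196.0], 'score': 0.26}]]
```

View pics/c15.png

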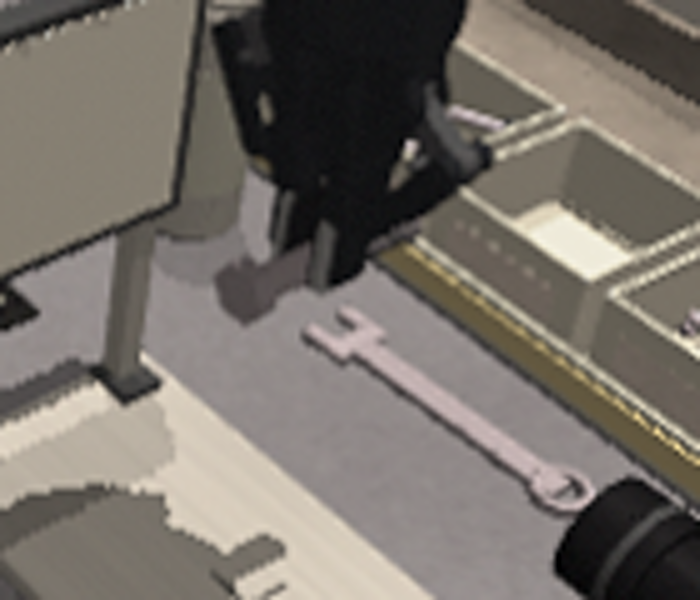

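View pics/c15t.png

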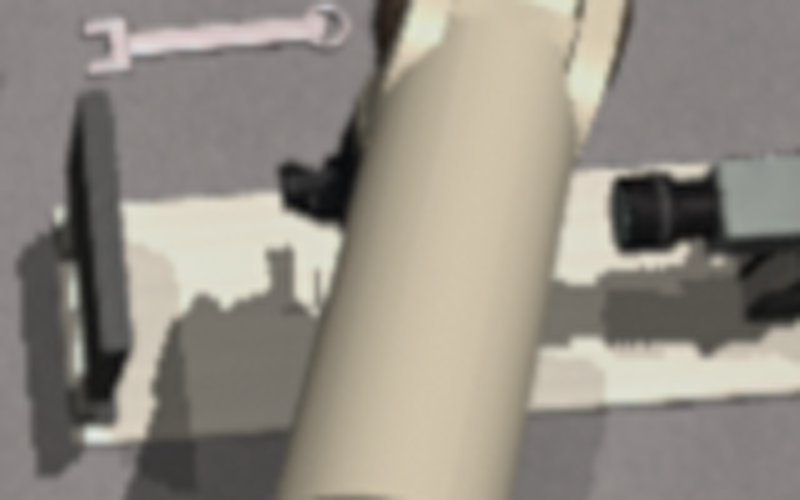

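```bash
python3 - <<'E'
from h import *
im=np.load("pics/side13.npy"); crop(im,215,100,262,135,16,"c13z")
im=np.load("pics/side15.npy"); crop(im,350,205,400,240,16,"c15z")
E
```

```text
(no output)
```

View pics/c13z.png

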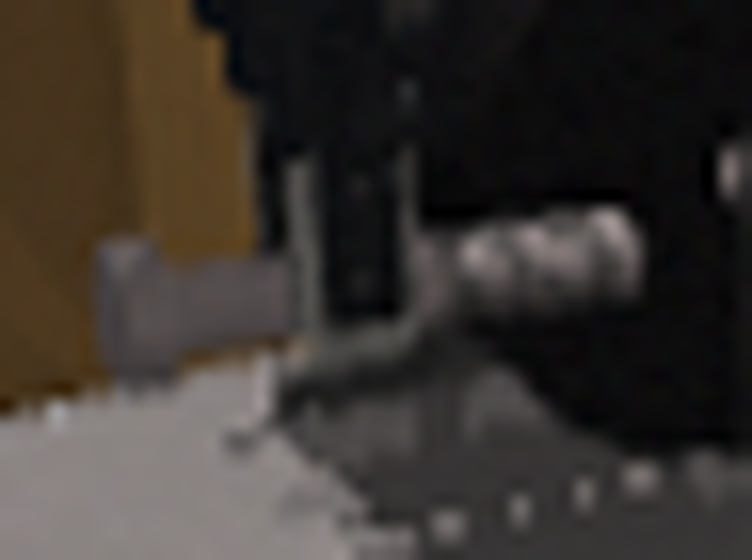

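View pics/c15z.png

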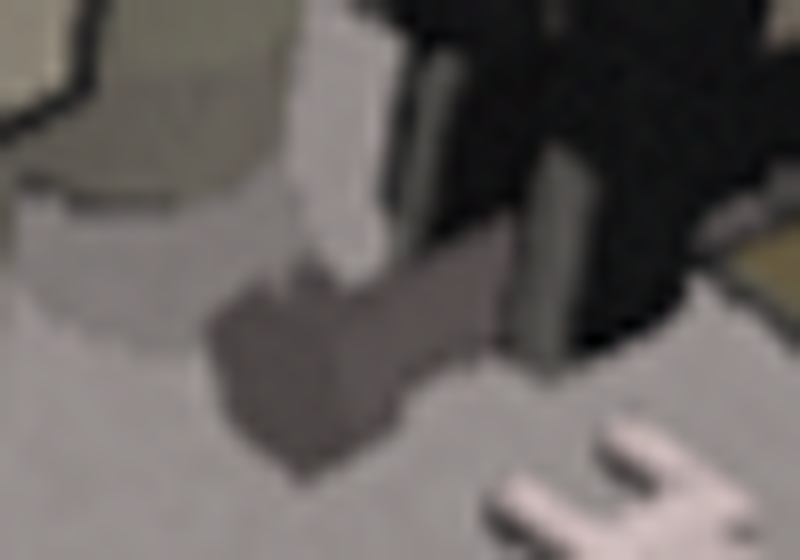

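```bash
cat >> h.py <<'E'
def boltpts(p,r,a,h,tilt,y0=0,rolldeg=0):
    # bolt frame in tool: x=-toolx, dips by tilt(deg, + = thread end down)
    Rb=Ro.from_euler('y',tilt,degrees=True) # in bin-like frame (x fwd,z up)
    out=[]
    def ring(x,rad,n=36,ph=0):
        t=np.radians(ph)+np.arange(n+1)*2*np.pi/n
        return np.c_[np.full(n+1,x),rad*np.cos(t),rad*np.sin(t)]
    L=[ring(-44,24/np.sqrt(3),6,rolldeg),ring(-34,24/np.sqrt(3),6,rolldeg),ring(-34,8),ring(56,8)]
    for q in L:
        q=Rb.apply(q)+[a,0,0]
        tl=np.c_[-q[:,0],q[:,1]+y0,-q[:,2]-h]
        out.append(p+r.apply(tl))
    return out
def overlay(im,cam,P,x0,y0,x1,y1,s,tag):
    I=cv2.resize(im[y0:y1,x0:x1,::-1],None,fx=s,fy=s,interpolation=cv2.INTER_CUBIC)
    uv=[(proj(cam,q)-[x0,y0]+0.5)*s for q in P]
    for q,c in zip(uv,[(0,0,255),(0,255,255),(255,255,0),(0,255,0)]):
        cv2.polylines(I,[q.round().astype(np.int32)],False,c,1)
    for k in range(0,36,9): cv2.line(I,tuple(uv[2][k].round().astype(int).tolist()),tuple(uv[3][k].round().astype(int).tolist()),(255,0,255),1)
    for k in range(6): cv2.line(I,tuple(uv[0][k].round().astype(int).tolist()),tuple(uv[1][k].round().astype(int).tolist()),(255,0,255),1)
    cv2.imwrite(f"pics/{tag}.png",I)
E
python3 - <<'E'
from h import *
p13=np.array([506.5,283.0,251.9]); r13=q2R([0.004,0.059,0.998,0.002])
p15=np.array([580.3,-278.7,215.4]); r15=q2R([0.004,-0.024,1.0,0])
im=np.load("pics/side13.npy"); overlay(im,"side",boltpts(p13,r13,0,8,2.5,0,0),215,100,262,135,16,"o13a")
im=np.load("pics/side15.npy"); overlay(im,"side",boltpts(p15,r15,0,8,2.5,0,0),350,205,400,240,16,"o15a")
E
```

```text
(no output)
```

View pics/o13a.png

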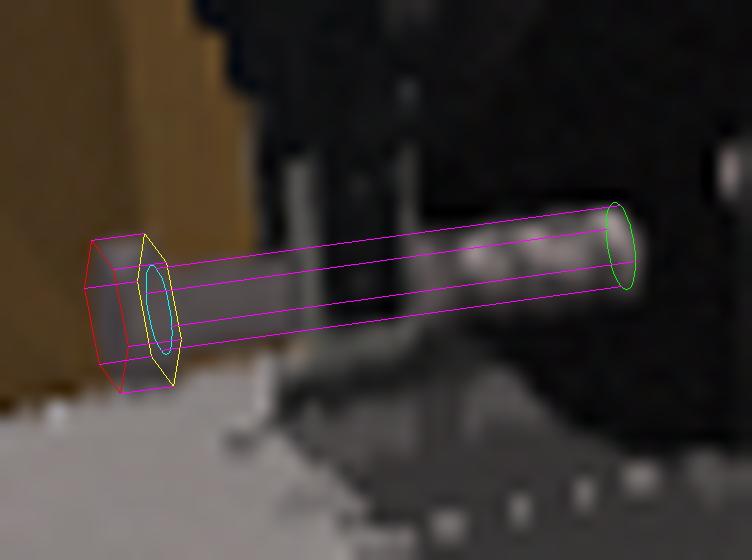

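View pics/o15a.png

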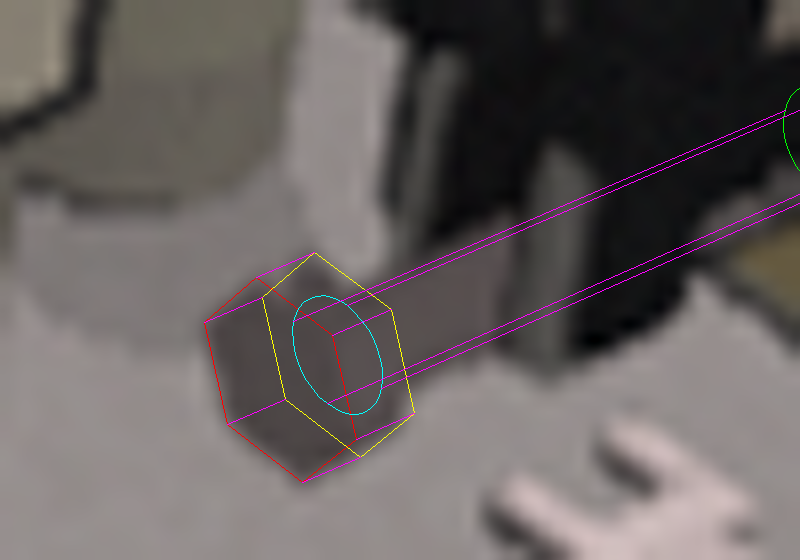

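```bash
cat > tgt.py <<'E'
from h import *
F=np.array([576.5,-282.8,200.]); SY=2.4
Rt=down(SY)*Ro.from_euler('y',-2.5,degrees=True)
G=F+Ro.from_euler('z',SY,degrees=True).apply([-2,0,0])
P=G-Rt.apply([-0.7,0,-7.5])
print('P',P.round(1)); togo(P,Rt)
s=st()[0]; print(np.abs(s['joint_vel']).max().round(4), [manip.read_state()['ee_pos'].round(1).tolist() for _ in range(2)])
E
python3 tgt.py
```

```text
P [ 574.1 -282.9  192.5]
t 23.55 pos [ 579.9 -278.6  215. ] w 0.162 F [-0.5  0.5 -1.7]
shift_tool mm [ 6.1 -4.  22.5] turn deg [-0.04 -2.11  0.31]
0.0055 [[579.9, -278.6, 215.0], [579.9, -278.6, 215.0]]
```

```bash
python3 -m inch '[[[0.006,-0.004,0.01],[0,-2.1,0.3],0],[[0,0,0.0125],[0,0,0],0],[[0,0,0],[0,0,0],0],[[0,0,0],[0,0,0],0]]'; python3 tgt.py
```

```text
time: 24.05
ee_pos: [574.8, -282.2, 191.5]
eef_rot: [0.021, -0.021, 1.0, 0.001]
wrist_force: [-0.5, -0.2, -2.0]
width: 0.162
P [ 574.1 -282.9  192.5]
t 24.05 pos [ 574.8 -282.2  191.5] w 0.162 F [-0.5 -0.2 -2. ]
shift_tool mm [ 0.6 -0.7 -1. ] turn deg [ 0.02 -0.1   0.04]
0.0071 [[574.8, -282.2, 191.5], [574.8, -282.2, 191.5]]
```

```bash
python3 -m inch '[[[0,0,-0.001],[0,0,0],0],[[0,0,0],[0,0,0],0],[[0,0,0],[0,0,0],0],[[0,0,0],[0,0,0],0]]'; python3 tgt.py; python3 - <<'E'
from h import *
s,p,r=st()
im=snap("side","side16"); overlay(im,"side",boltpts(p,r,0.7,7.5,2.5,0,0),340,205,400,250,12,"o16a")
im2=snap("top","top16")
for n in("focus","long_mid","lid_mid"):print(n,[manip.tip_of(c,n)[:2] for c in("side","top")])
E
```

```text
time: 24.55
ee_pos: [574.1, -282.6, 192.5]
eef_rot: [0.021, -0.021, 1.0, 0.0]
wrist_force: [0.2, 0.0, -3.2]
width: 0.165
P [ 574.1 -282.9  192.5]
t 24.55 pos [ 574.1 -282.6  192.5] w 0.165 F [ 0.2  0.  -3.2]
shift_tool mm [ 0.  -0.3 -0. ] turn deg [ 0.01 -0.1   0.01]
0.003 [[574.1, -282.6, 192.5], [574.1, -282.6, 192.5]]
focus [[], [{'point': [574.8, -283.7, 195.2], 'score': 0.8}]]
long_mid [[{'point': [577.8, -281.7, 197.9], 'score': 0.53}], []]
lid_mid [[{'point': [507.4, 39.1, 9.7], 'score': 0.97}], [{'point': [508.5, 39.4, 12.0], 'score': 0.87}, {'point': [616.3, 299.0, 48.7], 'score': 0.15}]]
```

View pics/o16a.png

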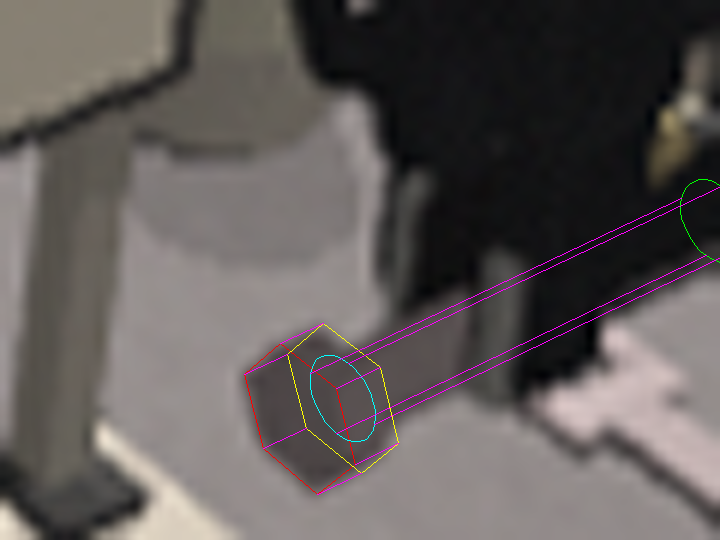

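View pics/side16.png

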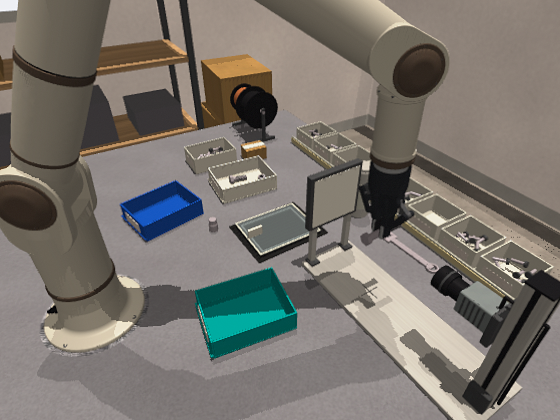

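View pics/top16.png

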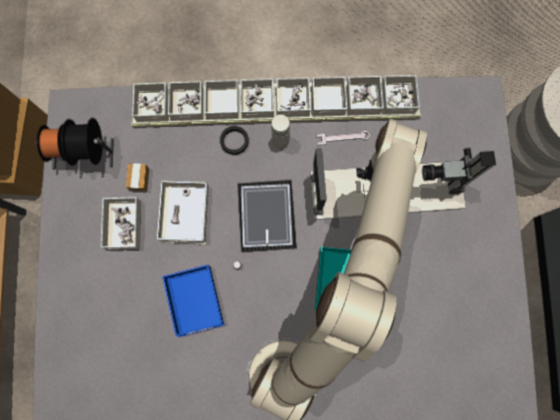

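The overlay fits the head and shank, the short bolt and nut are still in the bin, and the lid lies centred on the mat. Handing in.

```bash
python3 -c "
from workcell import manip
s=manip.read_state();print(s['time'],s['ee_pos'],s['width'],abs(s['joint_vel']).max())
print(manip.close_job())"
```

```text
24.95 [ 574.07690323 -282.60786586  192.37325671] 0.15819785206857628 0.002423973201789618
the job is handed in; nothing more can be done
None
```

I handed the job in at 24.95 s with the arm still holding the long bolt at the profile camera. No verdict is reported.

**What I did**
- I tipped the lid 40° by its fin about the far rim. The far edge read within about 3 mm of the rim point.
- I then lifted the lid off, levelled it and laid it flat on the mat.
- I took the long bolt from the bin and carried it over the light panel to the gap in front of the lens.

**Last checks**
- **Lid:** the networks put its centre at (507–508, 39) mm, against my estimate of the mat's centre at (507, 41) mm.
- **Bin and bystanders:** the short bolt and nut still showed in the bin in the last top picture, and nothing else looked moved.
- **Bolt position:** the side camera's network put its balance point at (578, −282, 198) mm, against my estimate of the focus at (576.5, −283, 200) mm.
- **Bolt level:** it lay 2.5° nose-down in the jaws, and I tilted the tool to cancel that. The bolt outline I drew over the side picture matched its head and shank.
- **Stillness:** the arm was practically still at the end, at 0.002 rad/s.

**Weak points and disagreements**
- **Focus:** the top camera's network put it about 5 mm lower than its stated height. I kept the stated 200 mm.
- **Balance point:** the arm's own reading put it about 4 mm to −x of where the network saw it. I had aimed it 2 mm to −x of the focus, towards centring the bolt's full length.
- **Bolt level and height:** the thread end was hidden behind the gripper in the last picture, so the levelling rests partly on an earlier view. The bolt's height in the jaws is good to about 1–2 mm.

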